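# Turn the sand jar until its spout drops into the slot

### The job

The sand jar stands the wrong way round in the collar of the leaning easel, held up because its side spout rides on the collar's rim. Keeping the jar in the collar, turn it about its leaning axis until the spout faces the slot beside the little cup, let it down so that the spout lies in the slot over the cup and the jar is fully home, then let go. Leave the two lidded pots and the hexagonal coaster where they are.

Things in the scene. Friction and masses are not known exactly. Their poses are not given: they have to be found in the camera images.
- easel: Fixed wooden easel, foot 170 x 200 mm, with a round open collar leaning 30 degrees, top towards the robot. Origin: centre of the collar's floor, 68 mm above the table. z: collar axis, upward; x: away from the robot, uphill; y: level, towards the slot and cup. Collar: inner radius 37.6 mm, wall 9 mm, rim 77 mm above its floor. A clear cup, 54 mm wide, 55 mm high, is fixed below the slot.
- slot (a point): Middle of the slot's mouth at rim height, at (0, 45.5, 77) mm in the easel's frame; same axes as the easel. The slot, the only gap in the rim, is 19 mm wide and reaches down to 51 mm above the collar floor.
- jar: Loose white jar, 0.25 to 0.5 kg, 167 mm tall: body 72 mm across up to 100 mm, neck 32 mm across, round grey cap 44 mm across from 127 to 167 mm. Origin: centre of the underside; z: its axis, to the cap. The spout points along its +y. At the start the spout rests on the rim and the origin is 19 mm above the collar floor; fully home it is on that floor, the spout inside the slot.
- spout_tip (a point): Centre of the free end of the jar's spout, at (0, 82, 65) mm in the jar's frame. The spout is a straight round bar 14 mm thick that sticks out of the jar's side.
- cap (a point): Middle of the grey cap on the jar's axis, 147 mm above its underside.
- pot_a: Bystander: small lidded pot, 60 mm across, 55 mm tall, standing on the table. Origin: centre of its underside.
- pot_b: Bystander: second lidded pot of the same size. Origin: centre of its underside.
- coaster: Bystander: hexagonal wooden coaster, 100 mm across flats, 12 mm thick, lying on the table. Origin: centre of its underside.
Things that resemble listed ones, but are neither listed nor needed, are in the scene too. Of the things like the jar, leave any that is black or turquoise; of the rest the larger one is meant.

How it is judged (in metres and radians):
At the end, for the whole second after the job is handed in: The jar is at rest with its underside within 4 mm of the collar's floor, its axis within 4 degrees of the collar's, and the spout in the slot: its tip more than 75 mm out on the slot side and within 9 mm of the slot's centre plane (z of jar in the frame of easel between -0.004 and 0.004 m and y of spout_tip in the frame of easel above 0.075 m and x of spout_tip in the frame of easel between -0.009 and 0.009 m and angle between the z axis of jar and the z axis of easel, either way round below 0.07 rad and linear speed of jar below 0.02 m/s); the robot touches nothing.
It fails at once if the jar is lifted more than 40 mm above the collar floor (out of the collar) (z of jar in the frame of easel above 0.04 m).
It fails at once if a lidded pot is moved by more than 20 mm (distance of any of pot_a, pot_b from where it was at the start of the episode above 0.02 m).
It fails at once if the coaster is moved by more than 20 mm (distance of coaster from where it was at the start of the episode above 0.02 m).
It also fails if it takes over 48 s, if anything falls off the work surface, if the arm or the gripper's body presses on something with over 40 N, if the wrist force passes 120 N, or if a joint passes its speed limit or range.

### The arm

A 6-joint arm with a two-finger parallel gripper is mounted at the origin on the work surface. World frame = base frame: x ahead of the robot, y to its left, z up, the work surface at z = 0. Lengths are in mm, angles in rad, forces in N, time in s.
With the tool pointing down it reaches from about 275 to 1000 mm from the base axis. Payload 8.4 kg.
Tool frame: the origin (TCP) lies at the very end of the fingers, on their centre line; the grasp point (between the pads) lies 19 mm behind it; z points along the fingers, y is the line along which they close (so a half turn about z gives the same grasp; the last joint's range is limited). The gripper opens to 85 mm and grips with 20 to 120 N. Pads are 22 mm wide; open, the fingers measure 114 mm over their backs; the gripper's body (76 mm by 85 mm) begins 54 mm behind the grasp point. The pads swing forward as they close: fully open they stand 13 mm farther back than shut.
Start: joints at [1.31, 0.353, 1.633, -0, 1.155, -0.002], TCP at [159.949, 604.189, 231.281] pointing down, gripper open.
Joint ranges: [-2.63, 2.63], [-0.92, 2.1], [0.06, 2.66], [-1.3, 4.44], [0, 2.69], [-3.02, 3.02]. Speed limits (rad/s): [2.22, 2.22, 2.79, 3.14, 3.14, 3.14].

### API

Orientations are given as [roll, pitch, yaw] about the fixed x, y, z axes, in that order (R = Rz(yaw) Ry(pitch) Rx(roll)).
In Python, from rig import telemetry, imaging, r gives the robot as it stands. The module is installed in compiled form; this text tells all that it offers.
- The arm moves only by the tool step_arm, never from a script. Its argument "moves" is a list of rows, each a list of 3 entries, a list of its own where there are three numbers: the turn, a rotation vector about the tool's x, y, z scaled (see below), then the shift along the tool's x, y, z scaled (see below), then the opening, from -1 (shut) to 1 (fully open). A call has 1 to 8 rows; each row is the pose to reach, as a shift and turn from the pose commanded when the call began, along the tool's axes at that moment; what a row does not reach only later rows make up. The controller multiplies each number of a shift by 200 mm and each number of a turn by 45 degrees. A row lasts 1/10 s, in which the tool goes at most 50 mm and 8.59 degrees, less where a joint would pass 70% of its speed; a pose out of reach is approached as far as the arm can. A call with a number of a shift or a turn outside -1 to 1 is refused whole. A call with a gripper value outside its range is refused whole. The fingers move at their own pace and stop on an object; "squeeze" is the grip in N (left out, the last holds). Time passes only in rows, so rows that repeat a pose let the fingers close. It gives the time, the measured TCP pose, the force, the opening and the grip force at its end, in the units of the state.
- telemetry.sense(): the state, without advancing time (a new reading comes with each control period).
- imaging.grab_frame(name): name is "side" or "top"; returns the picture (420x560x3 uint8, red, green, blue); there is no depth.
- imaging.calibration(name): a dict with "fx", "fy", "cx", "cy" (pixels), "dist_coeffs" ([k1, k2, p1, p2, k3] as OpenCV has them; the pictures are not rectified), "cam_to_world" (4x4, takes a point from camera to world coordinates). Camera axes: x right, y up, looking along -z (the intrinsics and any distortion apply to the point x, -y, -z); pixel columns grow to the right and rows downward; lengths in mm; the calibration is good to about 2 mm. A picture is of the moment at which its call begins. calibration takes no time and is no camera call.
- r.sign_off(): hands the job in; it is judged then, once.
Trained networks look in the newest picture that a camera, given by its name, has taken for a name from the list of things; names that differ only in an ending like _2 or _b are one class to them, and where a whole thing is asked for, a point or a joint stands for the part that bears it (a point fixed in the world has none). Each returns a list of dicts, best first, with "conf" (0 to 1); they miss things now and then, are a little off and sometimes report something else, mostly with a low value. They report only what shows in the picture. A call takes as long as a camera call. They do not tell look-alikes from the thing itself.
- imaging.recognise(camera, name): "extent" ([left, top, width, height] in pixels, round what is visible of it).
- imaging.mark_of(camera, name): "xy" ([column, row] in pixels: a listed point, or the origin of a listed thing).
The state is a dict: "clock": time; "qpos": joint angles; "qvel": joint speeds; "joint_efforts": joint torques, N m; "eef_pos": TCP position; "tcp_rot": TCP orientation; "contact_force": force on the tool from outside, world axes, zero at the start; "wrist_torque": the same for the moment, N m; "opening": opening from 0.0 (shut) to 1.0 (fully open); "grasp_force": force on a finger pad.
Only numpy, scipy, OpenCV 4.12 (cv2) and the standard library are available. Lean on these libraries where they do the work, as an engineer would, in place of code of your own. Each camera call takes 0.05 s, during which the arm holds its last target. There are 200 camera calls.

## Working session

There is one attempt and no reset: what is moved stays moved. The work goes in short steps, Python scripts to look and compute and a tool call to move; the robot and the scene stay as the last step left them, time stands still between calls to the robot, and variables do not carry over. Pictures are saved under pics/ and viewed, at most 10 in all, crops included, and the job is handed in when it is done.

Besides the shell and the picture viewer there is one more tool, called after "Request:" as name([rows], argument=value, ...), one row to a line, values as JSON. step_arm: Moves the arm, as the interface text tells. Its arguments: {"type":"object","properties":{"moves":{"type":"array"},"squeeze":{"type":"number"}},"required":["moves"]}

```bash
mkdir -p pics; python3 - <<'E'
from rig import telemetry, imaging, r
import cv2, numpy as np
for c in ["side","top"]:
    im=imaging.grab_frame(c); cv2.imwrite(f"pics/{c}0.png",im[:,:,::-1])
    for n in ["easel","jar","pot_a","coaster"]:
        print(c,n,[(np.round(d["extent"]).tolist(),round(d["conf"],2)) for d in imaging.recognise(c,n)])
    for n in ["easel","slot","jar","spout_tip","cap","pot_a","coaster"]:
        print(c,n,[(np.round(d["xy"],1).tolist(),round(d["conf"],2)) for d in imaging.mark_of(c,n)])
    k=imaging.calibration(c); print({a:np.round(b,3).tolist() for a,b in k.items()})
print(telemetry.sense())
E
```

```text
side easel [([274.0, 184.0, 56.0, 58.0], 0.82)]
side jar [([198.0, 210.0, 37.0, 46.0], 0.95), ([305.0, 252.0, 38.0, 26.0], 0.74), ([260.0, 275.0, 41.0, 19.0], 0.65), ([273.0, 170.0, 40.0, 31.0], 0.58)]
side pot_a [([226.0, 157.0, 18.0, 20.0], 0.84), ([260.0, 135.0, 14.0, 22.0], 0.57)]
side coaster [([262.0, 341.0, 37.0, 32.0], 0.85)]
side easel [([306.4, 211.2], 0.98), ([267.0, 151.8], 0.38), ([280.9, 359.4], 0.28)]
side slot [([290.3, 182.7], 0.72)]
side jar [([259.5, 284.5], 0.82), ([226.5, 251.3], 0.79), ([307.1, 207.2], 0.59), ([344.7, 266.3], 0.55)]
side spout_tip [([198.9, 248.8], 0.91), ([311.1, 203.3], 0.78), ([277.6, 273.0], 0.58), ([319.5, 276.8], 0.56)]
side cap [([215.0, 216.2], 0.94), ([314.7, 253.5], 0.89), ([296.7, 287.3], 0.62)]
side pot_a [([234.3, 173.2], 0.84), ([265.6, 151.8], 0.64), ([306.2, 210.8], 0.25)]
side coaster [([281.7, 359.0], 0.69)]
{'fx': 542.979, 'fy': 542.979, 'cx': 279.361, 'cy': 212.628, 'dist_coeffs': [-0.079, 0.0, 0.0, 0.0, 0.0], 'cam_to_world': [[0.979, 0.148, -0.138, 306.879], [-0.202, 0.73, -0.653, -1075.901], [0.004, 0.667, 0.745, 1372.903],
[... 1073 characters left out ...]
 'qpos': array([ 1.30956434e+00,  3.52980416e-01,  1.63340815e+00, -7.76626619e-06,
        1.15522687e+00, -2.39374520e-03]), 'qvel': array([-7.78794078e-05,  1.27228101e-03,  2.84904202e-03,  1.18996094e-03,
       -2.11861469e-04,  2.06575685e-04]), 'joint_efforts': array([ 4.87001016e-03, -6.05196190e+01, -3.42450893e+01,  2.92022969e-04,
        1.29757973e-03,  1.91631005e-05]), 'eef_pos': array([159.96939513, 604.17018715, 231.28971378]), 'tcp_rot': array([-3.14156985e+00,  7.05061520e-06,  2.88275754e+00]), 'contact_force': array([ 0.00580715, -0.02463274, -0.23195628]), 'wrist_torque': array([ 0.02888106,  0.01130944, -0.01284918]), 'grasp_force': 0.0, 'opening': 1.0010415471634673}
```

```bash
python3 - <<'E'
import cv2
a=cv2.imread("pics/side0.png")[120:300,170:370]
b=cv2.imread("pics/top0.png")[120:320,110:370]
cv2.imwrite("pics/a.png",cv2.resize(a,None,fx=3.3,fy=3.3,interpolation=cv2.INTER_CUBIC))
cv2.imwrite("pics/b.png",cv2.resize(b,None,fx=3,fy=3,interpolation=cv2.INTER_CUBIC))
E
```

```text
(no output)
```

View pics/a.png

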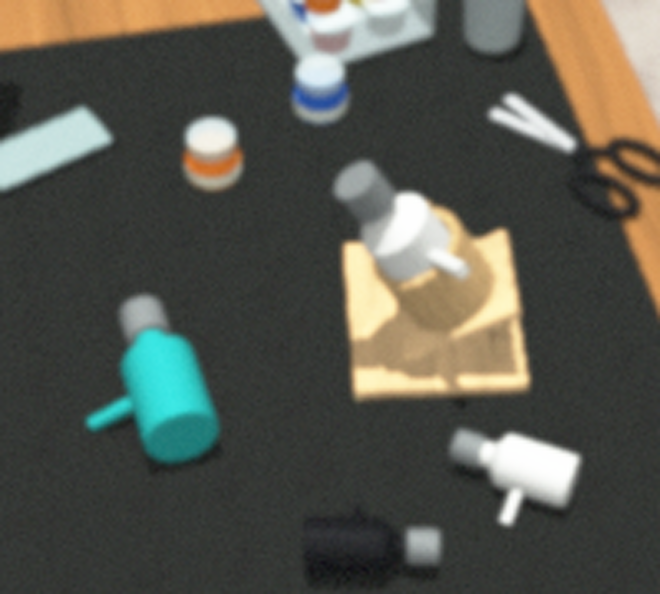

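View pics/b.png

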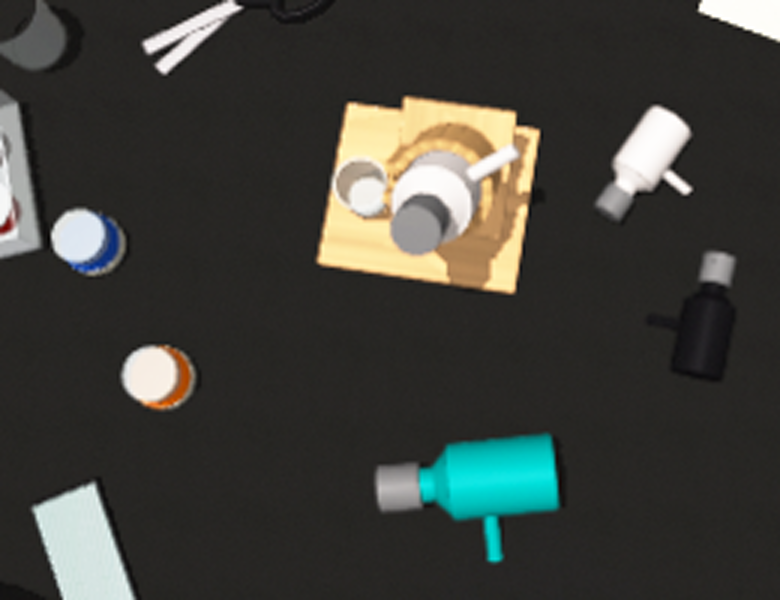

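```bash
cat > h.py <<'E'
import numpy as np, cv2
from scipy.spatial.transform import Rotation as R
from scipy.optimize import least_squares
from rig import imaging
def proj(c,P):
    k=imaging.calibration(c); T=np.linalg.inv(np.array(k["cam_to_world"]))
    p=np.atleast_2d(P)@T[:3,:3].T+T[:3,3]; p=p*[1,-1,-1]
    K=np.array([[k["fx"],0,k["cx"]],[0,k["fy"],k["cy"]],[0,0,1]])
    return cv2.projectPoints(p,np.zeros(3),np.zeros(3),K,np.array(k["dist_coeffs"]))[0][:,0]
def ray(c,uv,z):
    k=imaging.calibration(c); T=np.array(k["cam_to_world"])
    K=np.array([[k["fx"],0,k["cx"]],[0,k["fy"],k["cy"]],[0,0,1]])
    q=cv2.undistortPoints(np.array(uv,float).reshape(-1,1,2),K,np.array(k["dist_coeffs"]))[:,0]
    d=np.c_[q[:,0],-q[:,1],-np.ones(len(q))]@T[:3,:3].T; o=T[:3,3]
    return o+d*((z-o[2])/d[:,2])[:,None]
def easel(x,y,yaw):
    # z: leaning 30deg, top towards robot -> -x
    return R.from_euler("ZY",[yaw,-np.pi/6]), np.array([x,y,68.])
def pt(e,p): return e[0].apply(p)+e[1]
def jar(e,phi,p,h): return pt(e,R.from_euler("z",phi).apply(p)+[0,0,h])
E
python3 - <<'E'
from h import *
obs=[("side","o",(306.4,211.2)),("side","s",(290.3,182.7)),("side","t",(311.1,202.5)),("side","c",(280,177.5)),
("top","o",(260.9,178.1)),("top","s",(239.6,179.5)),("top","t",(283.7,169.5)),("top","c",(249.5,192.9)),("side","j",(307.1,207.2)),("top","j",(261.8,175.1))]
def pts(v):
    e=easel(*v[:3]); return dict(o=pt(e,[0,0,0]),s=pt(e,[0,45.5,77]),j=jar(e,v[3],[0,0,0],19),t=jar(e,v[3],[0,82,65],19),c=jar(e,v[3],[0,0,147],19))
def f(v):
    P=pts(v); return np.concatenate([proj(c,P[n])[0]-uv for c,n,uv in obs])
for g in (-2.5,-1.5,2.5):
    s=least_squares(f,[420,30,-.1,g],x_scale=[10,10,.1,.1],loss="soft_l1"); print(s.cost,s.x.round(3))
    if s.cost<60: best=s
v=best.x if 'best' in dir() else s.x
for o,q in zip(obs,f(v).reshape(-1,2).round(1)): print(o,q)
print({a:b.round(1).tolist() for a,b in pts(v).items()})
C=np.array([(347,103),(540,128),(515,292),(318,264)])/3+[110,120]
W=ray("top",C,15); print(W.round(0))
for i in range(4): d=W[(i+1)%4]-W[i]; print(np.linalg.norm(d).round(),np.arctan2(d[1],d[0]).round(3))
E
```

```text
15.423511271819613 [ 6.37302e+02  6.33230e+01 -2.25000e-01 -2.40700e+00]
15.423511271291058 [ 6.37302e+02  6.33230e+01 -2.25000e-01 -2.40700e+00]
15.423511271287389 [ 6.37302e+02  6.33230e+01 -2.25000e-01  3.87600e+00]
('side', 'o', (306.4, 211.2)) [ 0.  -1.5]
('side', 's', (290.3, 182.7)) [4.8 2.3]
('side', 't', (311.1, 202.5)) [-1.2 -0.1]
('side', 'c', (280, 177.5)) [1.1 0.1]
('top', 'o', (260.9, 178.1)) [ 1.  -1.4]
('top', 's', (239.6, 179.5)) [1.  0.3]
('top', 't', (283.7, 169.5)) [-1.2 -0. ]
('top', 'c', (249.5, 192.9)) [ 0.6 -0.2]
('side', 'j', (307.1, 207.2)) [-3.4 -1. ]
('top', 'j', (261.8, 175.1)) [-1.1  3.2]
{'o': [637.3, 63.3, 68.0], 's': [609.9, 116.3, 134.7], 'j': [628.0, 65.4, 84.5], 't': [629.2, 2.7, 168.2], 'c': [556.4, 81.8, 211.8]}
[[723. 180.  15.]
 [697. -18.  15.]
 [528.   6.  15.]
 [555. 203.  15.]]
200.0 -1.703
170.0 3.001
199.0 1.435
170.0 -0.135
```

```bash
cat > fit.py <<'E'
from h import *
obs=[("side","o",(306.4,211.2)),("side","t",(311.1,202.5)),("side","c",(280,177.5)),
("top","o",(260.9,178.1)),("top","s",(239.6,179.5)),("top","t",(283.7,169.5)),("top","c",(249.5,192.9))]
def pts(v):
    e=easel(v[0],v[1],-.135); T=R.from_euler("xy",v[3:5]); J=lambda p:pt(e,T.apply(R.from_euler("z",v[2]).apply(p)+[0,0,-40])+[0,0,59])
    return dict(o=e[1],s=pt(e,[0,45.5,77]),t=J([0,82,65]),c=J([0,0,147]))
def f(v):
    P=pts(v); return np.concatenate([proj(c,P[n])[0]-uv for c,n,uv in obs]+[np.array(v[3:5])/.03])
s=least_squares(f,[637,63,-2.4,0,0],x_scale=[10,10,.1,.1,.1],loss="soft_l1"); v=s.x
print(s.cost,v.round(3)); print(f(v)[:-2].reshape(-1,2).round(1).tolist()); print({a:b.round(1).tolist() for a,b in pts(v).items()})
e=easel(v[0],v[1],-.135)
a=np.linspace(0,2*np.pi,60)
for c,off,S in (("side",(250,150),6),("top",(200,130),6)):
    im=cv2.imread(f"pics/{c}0.png")[off[1]:off[1]+(100),off[0]:off[0]+100]
    im=cv2.resize(im,None,fx=S,fy=S,interpolation=cv2.INTER_CUBIC)
    for r,h,col in ((37.6,77,(0,0,255)),(46.6,77,(0,0,255)),(46.6,0,(255,0,0))):
        p=proj(c,pt(e,np.c_[r*np.cos(a),r*np.sin(a),0*a+h]))
        cv2.polylines(im,[((p-off+.5)*S).astype(int)],False,col,1)
    for P in pts(v).values(): cv2.circle(im,tuple(((proj(c,P)[0]-off+.5)*S).astype(int)),4,(0,255,0),-1)
    cv2.imwrite(f"pics/{c}ov.png",im)
x,y=[cv2.imread(f"pics/{c}ov.png")[:,:] for c in("side","top")]
cv2.imwrite("pics/ov.png",cv2.resize(np.hstack([x,y]),(800,400)))
E
python3 fit.py
```

```text
6.002096799920858 [ 6.37988e+02  6.66570e+01 -2.48600e+00 -2.80000e-02 -5.00000e-03]
[[-0.0, -2.3], [-1.1, 0.0], [1.0, 0.4], [-0.2, -1.7], [0.7, 1.7], [-1.3, -0.1], [1.0, 0.0]]
{'o': [638.0, 66.7, 68.0], 's': [606.0, 116.9, 134.7], 't': [629.5, 3.0, 167.5], 'c': [555.8, 80.9, 211.5]}
```

View pics/ov.png

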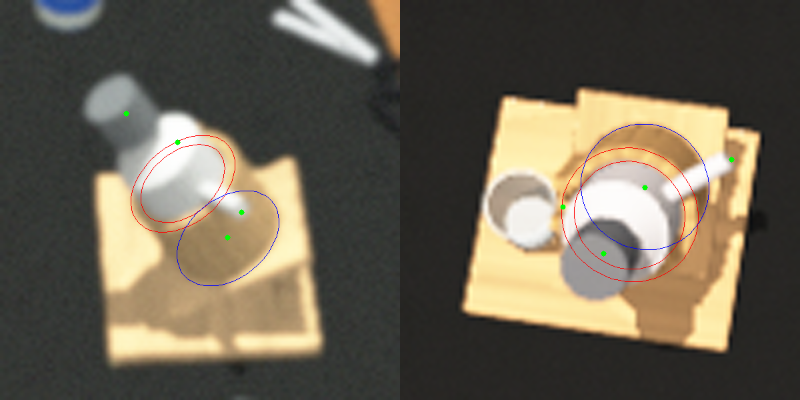

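Candidates for the jar (top-view pixels):
- White jar in the easel collar: cap (249,194), spout tip (283,170).
- Small white jar lying at (325,165).
- Black jar at (345,225).
- Turquoise jar at (275,280).

I choose the large white one in the easel. The overlay crop confirms it, with its spout resting on the rim opposite the cup at (215,180). The cup and slot are on the easel's +y side, so the turn is about +140° about the collar axis.

```bash
cat >> h.py <<'E'
from rig import telemetry
EZ=easel(0,0,-.135)[0].apply([0,0,1.])
def target(delta=0,az=.145):
    z=-EZ; y=np.array([np.cos(az),np.sin(az),0]); y-=z*(y@z); y/=np.linalg.norm(y)
    return R.from_matrix(np.c_[np.cross(y,z),y,z])*R.from_euler("z",delta)
def go(p,Rt,fr=(1,)):
    s=telemetry.sense(); R0=R.from_euler("xyz",s["tcp_rot"]); p0=s["eef_pos"]
    rv=(R0.inv()*Rt).as_rotvec()
    P,Q=p0,R0
    for f in fr:
        Rn=R0*R.from_rotvec(rv*f); pn=p0+(np.array(p)-p0)*f
        print(f,"turn",((Q.inv()*Rn).as_rotvec(True)/45).round(3).tolist(),"shift",(Q.inv().apply(pn-P)/200).round(3).tolist()); P,Q=pn,Rn
E
python3 - <<'E'
from h import *
go(np.array([554,82,212])+70*EZ,target(),(1/3,2/3,1))
E
```

```text
0.3333333333333333 turn [-0.149, -0.181, 0.467] shift [-0.8, -0.68, -0.069]
0.6666666666666666 turn [-0.149, -0.181, 0.467] shift [-0.995, -0.343, 0.0]
1 turn [-0.149, -0.181, 0.467] shift [-1.044, 0.028, 0.128]
```

Request:
step_arm([
  [[-0.15, -0.18, 0.467], [-0.8, -0.68, -0.069], 1],
  [[-0.15, -0.18, 0.467], [-0.8, -0.68, -0.069], 1],
  [[-0.15, -0.18, 0.467], [-0.8, -0.68, -0.069], 1],
  [[-0.15, -0.18, 0.467], [-0.8, -0.68, -0.069], 1],
  [[-0.15, -0.18, 0.467], [-0.8, -0.68, -0.069], 1],
])

```text
clock: 1.7
eef_pos: [281.0, 428.1, 245.4]
tcp_rot: [3.001, 0.118, 2.505]
contact_force: [-0.5, -0.5, 0.3]
opening: 1.003
grasp_force: 0.0
```

Request:
step_arm([
  [[-0.15, -0.18, 0.467], [-0.99, -0.34, 0], 1],
  [[-0.15, -0.18, 0.467], [-0.99, -0.34, 0], 1],
  [[-0.15, -0.18, 0.467], [-0.99, -0.34, 0], 1],
  [[-0.15, -0.18, 0.467], [-0.99, -0.34, 0], 1],
  [[-0.15, -0.18, 0.467], [-0.99, -0.34, 0], 1],
  [[-0.15, -0.18, 0.467], [-0.99, -0.34, 0], 1],
])

```text
clock: 2.3
eef_pos: [400.0, 259.4, 259.0]
tcp_rot: [2.823, 0.171, 2.11]
contact_force: [0.6, -0.1, -0.1]
opening: 0.997
grasp_force: 0.0
```

Request:
step_arm([
  [[-0.15, -0.18, 0.467], [-1, 0.028, 0.128], 1],
  [[-0.15, -0.18, 0.467], [-1, 0.028, 0.128], 1],
  [[-0.15, -0.18, 0.467], [-1, 0.028, 0.128], 1],
  [[-0.15, -0.18, 0.467], [-1, 0.028, 0.128], 1],
  [[-0.15, -0.18, 0.467], [-1, 0.028, 0.128], 1],
  [[-0.15, -0.18, 0.467], [-1, 0.028, 0.128], 1],
])

```text
clock: 2.9
eef_pos: [514.8, 95.2, 270.2]
tcp_rot: [2.639, 0.153, 1.713]
contact_force: [-0.8, -0.3, 0.2]
opening: 0.999
grasp_force: 0.0
```

```bash
python3 - <<'E'
from h import *
go(np.array([554,82,212])+70*EZ,target())
s=telemetry.sense(); print(s["clock"],s["qpos"].round(3),s["contact_force"])
for c,off in (("side",(250,120)),("top",(200,130))):
    im=imaging.grab_frame(c)[:,:,::-1]; print([(np.round(d["xy"],1).tolist(),round(d["conf"],2)) for d in imaging.mark_of(c,"cap")])
    cv2.imwrite(f"pics/{c}1.png",im)
x,y=[cv2.resize(cv2.imread(f"pics/{c}1.png")[o[1]:o[1]+100,o[0]:o[0]+100],(400,400),interpolation=cv2.INTER_CUBIC) for c,o in (("side",(250,120)),("top",(200,130)))]
cv2.imwrite("pics/p1.png",np.hstack([x,y]))
E
```

```text
1 turn [0.001, -0.004, -0.006] shift [-0.046, 0.017, 0.004]
2.9 [ 0.323 -0.066  2.15  -0.388  0.614  0.41 ] [-0.84049676 -0.33773758  0.20435848]
[([296.9, 286.2], 0.93), ([310.7, 252.6], 0.84), ([277.0, 177.4], 0.83), ([215.4, 217.5], 0.77)]
[([311.4, 185.5], 0.71), ([348.7, 209.7], 0.67), ([251.4, 193.2], 0.6), ([240.6, 285.0], 0.56)]
```

View pics/p1.png

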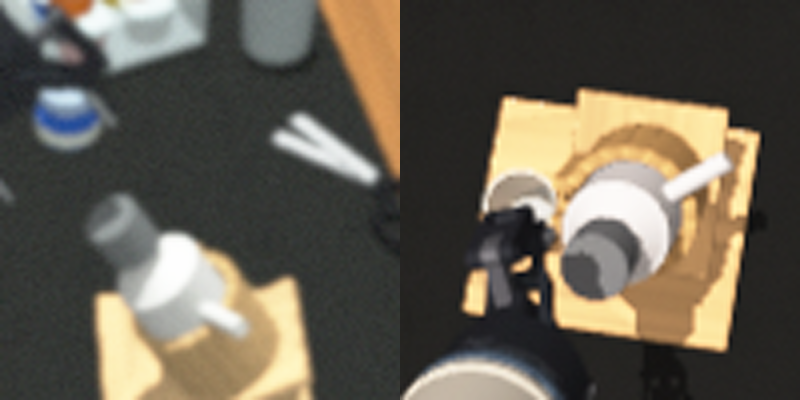

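```bash
python3 - <<'E'
from h import *
s=telemetry.sense(); print(s["clock"],s["eef_pos"],s["contact_force"])
print(proj("top",s["eef_pos"]),proj("side",s["eef_pos"]))
for c in ("side","top"):
    cv2.imwrite(f"pics/{c}2.png",imaging.grab_frame(c)[:,:,::-1])
x,y=[cv2.resize(cv2.imread(f"pics/{c}2.png")[o[1]:o[1]+150,o[0]:o[0]+150],(400,400),interpolation=cv2.INTER_CUBIC) for c,o in (("side",(200,80)),("top",(170,110)))]
cv2.imwrite("pics/p2.png",np.hstack([x,y]))
E
```

```text
3.1 [513.72059399  97.15387631 270.14837079] [-0.07960335 -0.30750859  1.24802137]
[[240.64347459 204.91190975]] [[266.19342269 161.99939761]]
```

View pics/p2.png

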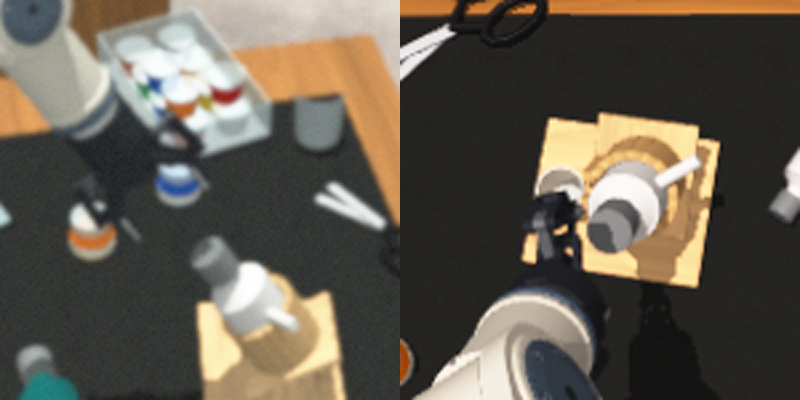

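```bash
python3 - <<'E'
from h import *
s=telemetry.sense(); print(s["eef_pos"],s["qpos"].round(3))
for a,b in (((278.5,177.5),(250,193)),((277,177.4),(251.4,193.2))):
    q=least_squares(lambda P:np.r_[proj("side",P)[0]-a,proj("top",P)[0]-b],[554,82,212]); print(q.x.round(1),q.cost)
# grey cap segmentation from the first pictures -> silhouette centroid vs cylinder hull
e=easel(638,66.7,-.135)
t=np.linspace(0,2*np.pi,80)
for c,(u,v) in (("side",(279,177)),("top",(250,194))):
    im=cv2.imread(f"pics/{c}0.png").astype(int); hsv=cv2.cvtColor(im.astype(np.uint8),cv2.COLOR_BGR2HSV)
    m=((hsv[...,1]<60)&(hsv[...,2]>65)&(hsv[...,2]<175)).astype(np.uint8)
    n,l,st,ce=cv2.connectedComponentsWithStats(m,connectivity=4); k=l[v,u]; print(c,st[k],ce[k].round(1))
    C=np.array([554,82,212]); Q=e[0]
    P=np.vstack([C+Q.apply(np.c_[22*np.cos(t),22*np.sin(t),0*t+h]) for h in(-20,20)])
    h=cv2.convexHull(proj(c,P).astype(np.float32)); M=cv2.moments(h); print("pred",M["m10"]/M["m00"],M["m01"]/M["m00"],cv2.boundingRect(h))
E
```

```text
[513.81191084  96.88510471 270.31368774] [ 0.327 -0.068  2.152 -0.388  0.614  0.408]
[552.1  81.7 214.8] 1.484307519435478
[548.7  77.6 220.7] 3.5703594475022764
side [270 168  30  26 344] [280.8 178.9]
pred 280.35827870849107 177.5620248881566 (270, 167, 20, 21)
top [241 185  22  20 321] [250.5 194.3]
pred 249.8910076146302 193.74693371008445 (239, 182, 21, 23)
```

```bash
python3 - <<'E'
from h import *
go(np.array([553.5,81.5,212])+60*EZ,target())
E
```

```text
1 turn [0.002, -0.006, 0.001] shift [-0.058, 0.016, 0.056]
```

Request:
step_arm([
  [[0, -0.005, 0], [-0.058, 0.016, 0.056], 1],
  [[0, -0.005, 0], [-0.058, 0.016, 0.056], 1],
  [[0, -0.005, 0], [-0.058, 0.016, 0.056], 1],
])

```text
clock: 3.5
eef_pos: [523.9, 84.3, 263.9]
tcp_rot: [2.639, 0.158, 1.714]
contact_force: [-0.1, 1.0, 0.2]
opening: 0.995
grasp_force: 0.0
```

```bash
python3 - <<'E'
from h import *
go(np.array([553.5,81.5,212])-17*EZ,target())
E
```

```text
1 turn [0.001, 0.0, -0.002] shift [0.006, 0.001, 0.384]
```

Request:
step_arm([
  [[0, 0, 0], [0.003, 0, 0.08], 1],
  [[0, 0, 0], [0.006, 0, 0.16], 1],
  [[0, 0, 0], [0.006, 0, 0.24], 1],
  [[0, 0, 0], [0.006, 0, 0.32], 1],
  [[0, 0, 0], [0.006, 0, 0.385], 1],
  [[0, 0, 0], [0.006, 0, 0.385], 1],
])

```text
clock: 4.1
eef_pos: [562.0, 79.8, 195.8]
tcp_rot: [2.641, 0.158, 1.714]
contact_force: [-0.7, 0.2, -0.8]
opening: 1.0
grasp_force: 0.0
```

Request:
step_arm([
  [[0, 0, 0], [0, 0, 0], 0],
  [[0, 0, 0], [0, 0, 0], 0],
  [[0, 0, 0], [0, 0, 0], -0.2],
  [[0, 0, 0], [0, 0, 0], -0.2],
  [[0, 0, 0], [0, 0, 0], -0.2],
  [[0, 0, 0], [0, 0, 0], -0.2],
], squeeze=20)

```text
clock: 4.7
eef_pos: [562.4, 79.9, 197.8]
tcp_rot: [2.638, 0.157, 1.714]
contact_force: [-6.2, 2.8, 5.9]
opening: 0.51
grasp_force: 22.3
```

Request:
step_arm([
  [[0, 0, 0], [0, 0, 0], -0.3],
  [[0, 0, 0], [0, 0, -0.01], -0.3],
  [[0, 0, 0], [0, 0, -0.025], -0.3],
  [[0, 0, 0], [0, 0, -0.025], -0.3],
  [[0, 0, 0], [0, 0, -0.025], -0.3],
], squeeze=50)

```text
clock: 5.2
eef_pos: [559.8, 79.9, 201.6]
tcp_rot: [2.639, 0.158, 1.714]
contact_force: [1.5, -0.9, -1.9]
opening: 0.499
grasp_force: 51.8
```

```bash
cat >> h.py <<'E'
def rep():
    s=telemetry.sense(); Q=R.from_euler("xyz",s["tcp_rot"])
    print("t",s["clock"],"p",s["eef_pos"].round(1),"Ftool",Q.inv().apply(s["contact_force"]).round(1),"Ttool",Q.inv().apply(s["wrist_torque"]).round(2),"q",s["qpos"].round(2),s["opening"],"tilt",np.rad2deg(np.arccos(-Q.as_matrix()[:,2]@EZ)).round(2))
E
python3 -c "
from h import *;rep()"
```

```text
t 5.2 p [559.8  79.9 201.6] Ftool [-0.8  0.2  2.4] Ttool [ 0.19  0.1  -0.01] q [ 0.26  0.11  2.16 -0.48  0.43  0.46] 0.4985579080624265 tilt 0.09
```

Request:
step_arm([
  [[0, 0, -0.15], [0, 0, 0], -0.3],
  [[0, 0, -0.3], [0, 0, 0], -0.3],
  [[0, 0, -0.45], [0, 0, 0], -0.3],
  [[0, 0, -0.6], [0, 0, 0], -0.3],
  [[0, 0, -0.8], [0, 0, 0], -0.3],
  [[0, 0, -0.8], [0, 0, 0], -0.3],
])

```text
clock: 5.8
eef_pos: [559.2, 79.5, 200.9]
tcp_rot: [2.818, 0.419, 2.316]
contact_force: [-1.1, -2.4, -3.8]
opening: 0.506
grasp_force: 51.7
```

```bash
python3 -c "
from h import *;rep()"
```

```text
t 5.8 p [559.2  79.5 200.9] Ftool [ 0.6 -3.5  2.9] Ttool [ 0.74  0.05 -0.04] q [ 0.25  0.11  2.16 -0.48  0.43 -0.17] 0.5059176973708231 tilt 0.08
```

Request:
step_arm([
  [[0, 0, -0.15], [0, 0, 0], -0.3],
  [[0, 0, -0.3], [0, 0, 0], -0.3],
  [[0, 0, -0.45], [0, 0, 0], -0.3],
  [[0, 0, -0.6], [0, 0, 0], -0.3],
  [[0, 0, -0.8], [0, 0, 0], -0.3],
  [[0, 0, -0.8], [0, 0, 0], -0.3],
])

```text
clock: 6.4
eef_pos: [558.8, 78.3, 200.7]
tcp_rot: [-3.135, 0.522, 3.013]
contact_force: [0.7, -9.3, -2.5]
opening: 0.497
grasp_force: 52.1
```

```bash
python3 -c "
from h import *;rep()"
```

```text
t 6.4 p [558.8  78.3 200.7] Ftool [-0.4 -9.1  3.2] Ttool [ 2.18  0.13 -0.21] q [ 0.25  0.11  2.16 -0.48  0.43 -0.8 ] 0.4974322572755414 tilt 0.23
```

Request:
step_arm([
  [[0, 0, 0], [0, -0.015, 0], -0.3],
  [[0, 0, -0.15], [0, -0.015, 0], -0.3],
  [[0, 0, -0.3], [0, -0.015, 0], -0.3],
  [[0, 0, -0.45], [0, -0.015, 0], -0.3],
  [[0, 0, -0.6], [0, -0.015, 0], -0.3],
  [[0, 0, -0.8], [0, -0.015, 0], -0.3],
  [[0, 0, -0.8], [0, -0.015, 0], -0.3],
])

```text
clock: 7.1
eef_pos: [559.3, 76.2, 201.4]
tcp_rot: [-2.81, 0.414, -2.572]
contact_force: [2.9, -6.2, -1.7]
opening: 0.5
grasp_force: 52.2
```

```bash
python3 - <<'E'
from h import *;rep()
for c in ("side","top"):
    cv2.imwrite(f"pics/{c}3.png",imaging.grab_frame(c)[:,:,::-1])
    print([(np.round(d["xy"],1).tolist(),round(d["conf"],2)) for d in imaging.mark_of(c,"spout_tip")])
x,y=[cv2.resize(cv2.imread(f"pics/{c}3.png")[o[1]:o[1]+100,o[0]:o[0]+100],(400,400),interpolation=cv2.INTER_CUBIC) for c,o in (("side",(250,140)),("top",(200,130)))]
cv2.imwrite("pics/p3.png",np.hstack([x,y]))
E
```

```text
t 7.1 p [559.3  76.2 201.4] Ftool [ 1.5 -6.   3.3] Ttool [ 1.12  0.86 -0.1 ] q [ 0.25  0.1   2.16 -0.47  0.43 -1.44] 0.49959247560220427 tilt 0.1
[([323.0, 276.7], 0.88), ([306.3, 173.1], 0.72), ([280.1, 274.0], 0.63), ([195.5, 249.6], 0.57)]
[([325.3, 227.4], 0.93), ([335.3, 179.8], 0.87), ([235.3, 167.4], 0.7)]
```

View pics/p3.png

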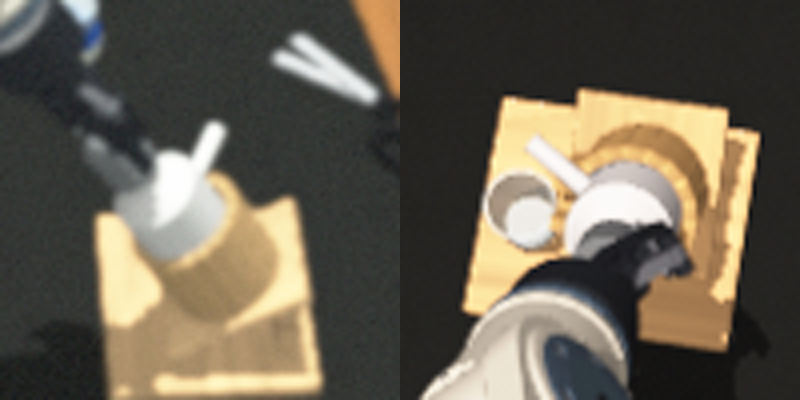

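```bash
python3 - <<'E'
from h import *
for yaw,x,y in ((-.135,638,66.7),(-.135,637,64)):
    e=easel(x,y,yaw)
    for obs in ([("side",(305.5,172.5)),("top",(234.5,166.5))],[("side",(306.3,173.1)),("top",(235.3,167.4))]):
        q=least_squares(lambda P:np.concatenate([proj(c,P)[0]-uv for c,uv in obs]),[620,140,150]); 
        l=e[0].inv().apply(q.x-e[1]); print(l.round(1),q.cost.round(2),"phi",np.arctan2(-l[0],l[1]).round(3))
    l=e[0].inv().apply(least_squares(lambda P:np.r_[proj("side",P)[0]-(311.1,202.5),proj("top",P)[0]-(283.7,169.5)],[620,0,150]).x-e[1]); print("start",l.round(1),np.arctan2(-l[0],l[1]).round(3))
E
```

```text
[45.6 62.3 90.9] 2.61 phi -0.632
[44.7 60.5 88.9] 5.37 phi -0.636
start [ 52.1 -67.4  87.6] -2.484
[46.2 65.1 90.6] 2.61 phi -0.617
[45.2 63.3 88.6] 5.37 phi -0.62
start [ 52.6 -64.6  87.2] -2.458
```

Request:
step_arm([
  [[0, 0, 0], [0.003, -0.01, 0], -0.3],
  [[0, 0, -0.15], [0.003, -0.01, 0], -0.3],
  [[0, 0, -0.3], [0.003, -0.01, 0], -0.3],
  [[0, 0, -0.45], [0.003, -0.01, 0], -0.3],
  [[0, 0, -0.6], [0.003, -0.01, 0], -0.3],
  [[0, 0, -0.77], [0.003, -0.01, 0], -0.3],
  [[0, 0, -0.77], [0.003, -0.01, 0], -0.3],
])

```text
clock: 8.0
eef_pos: [560.2, 74.7, 202.2]
tcp_rot: [-2.64, 0.164, -1.996]
contact_force: [1.6, -4.2, -0.4]
opening: 0.497
grasp_force: 52.3
```

```bash
python3 - <<'E'
from h import *;rep()
for c in ("side","top"):
    cv2.imwrite(f"pics/{c}4.png",imaging.grab_frame(c)[:,:,::-1])
    print([(np.round(d["xy"],1).tolist(),round(d["conf"],2)) for d in imaging.mark_of(c,"spout_tip")],[(np.round(d["xy"],1).tolist(),round(d["conf"],2)) for d in imaging.mark_of(c,"slot")])
x,y=[cv2.resize(cv2.imread(f"pics/{c}4.png")[o[1]:o[1]+60,o[0]:o[0]+60],(400,400),interpolation=cv2.INTER_CUBIC) for c,o in (("side",(270,150)),("top",(215,150)))]
cv2.imwrite("pics/p4.png",np.hstack([x,y]))
E
```

```text
t 8.0 p [560.2  74.7 202.2] Ftool [ 3.2 -2.8  1.5] Ttool [ 0.52  0.96 -0.01] q [ 0.24  0.1   2.16 -0.47  0.42 -2.05] 0.4971470681438804 tilt 0.13
[([321.3, 273.2], 0.92), ([291.3, 177.5], 0.91), ([277.9, 277.2], 0.89), ([200.2, 249.7], 0.67), ([305.7, 204.8], 0.44)] [([291.9, 182.3], 0.74)]
[([326.9, 226.0], 0.85), ([228.1, 179.7], 0.72), ([258.1, 175.4], 0.66), ([335.7, 182.7], 0.6)] [([242.7, 182.6], 0.88), ([135.5, 200.8], 0.26)]
```

View pics/p4.png

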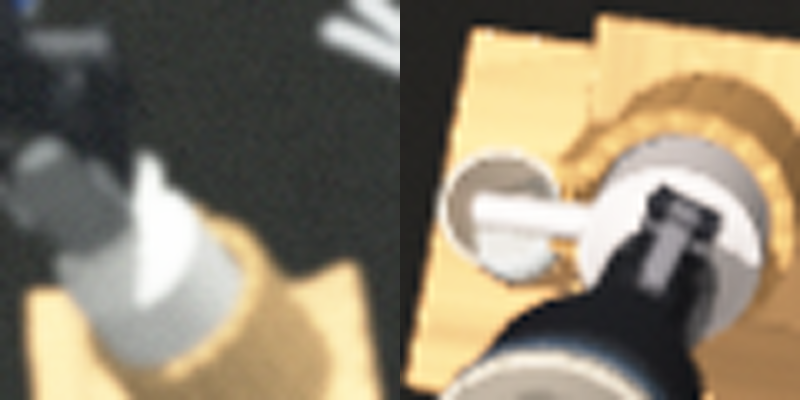

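Request:
step_arm([
  [[0, 0, 0], [0.005, -0.005, 0.01], -0.3],
  [[0, 0, 0], [0.005, -0.005, 0.02], -0.3],
  [[0, 0, 0], [0.005, -0.005, 0.03], -0.3],
  [[0, 0, 0], [0.005, -0.005, 0.035], -0.3],
  [[0, 0, 0], [0.005, -0.005, 0.04], -0.3],
  [[0, 0, 0], [0.005, -0.005, 0.04], -0.3],
])

```text
clock: 8.9
eef_pos: [564.3, 73.2, 195.1]
tcp_rot: [-2.641, 0.165, -1.997]
contact_force: [3.7, -1.9, -2.8]
opening: 0.495
grasp_force: 52.0
```

```bash
python3 -c "
from h import *;rep()"
```

```text
t 8.9 p [564.3  73.2 195.1] Ftool [ 0.6 -2.3  4.4] Ttool [0.36 0.34 0.02] q [ 0.24  0.12  2.16 -0.48  0.41 -2.04] 0.49499111117446515 tilt 0.09
```

Request:
step_arm([
  [[0, 0, 0], [0, -0.003, 0.01], -0.3],
  [[0, 0, 0], [0, -0.003, 0.02], -0.3],
  [[0, 0, 0], [0, -0.003, 0.03], -0.3],
  [[0, 0, 0], [0, -0.003, 0.04], -0.3],
  [[0, 0, 0], [0, -0.003, 0.05], -0.3],
  [[0, 0, 0], [0, -0.003, 0.06], -0.3],
  [[0, 0, 0], [0, -0.003, 0.06], -0.3],
])

```text
clock: 9.6
eef_pos: [571.4, 72.7, 186.3]
tcp_rot: [-2.639, 0.166, -1.996]
contact_force: [-5.7, 2.8, 10.5]
opening: 0.499
grasp_force: 54.5
```

```bash
python3 -c "
from h import *;rep()"
```

```text
t 9.6 p [571.4  72.7 186.3] Ftool [ -1.9   0.6 -12.1] Ttool [-0.28 -0.02 -0.05] q [ 0.23  0.15  2.16 -0.5   0.38 -2.02] 0.49885825509155257 tilt 0.23
```

Request:
step_arm([
  [[0, 0, 0], [0, 0, 0.01], -0.3],
  [[0, 0, 0.02], [0, 0, 0.015], -0.3],
  [[0, 0, 0], [0, 0, 0.015], -0.3],
  [[0, 0, -0.02], [0, 0, 0.015], -0.3],
  [[0, 0, 0], [0, 0, 0.015], -0.3],
  [[0, 0, 0], [0, 0, 0.015], -0.3],
])

```text
clock: 10.2
eef_pos: [573.5, 73.7, 186.2]
tcp_rot: [-2.636, 0.17, -1.995]
contact_force: [-28.0, 12.3, 40.4]
opening: 0.503
grasp_force: 59.9
```

```bash
python3 -c "
from h import *;rep()"
```

```text
t 10.2 p [573.5  73.7 186.2] Ftool [ -6.5   7.4 -49.7] Ttool [-1.76 -0.34 -0.06] q [ 0.23  0.15  2.15 -0.5   0.38 -2.02] 0.5025524167422027 tilt 0.48
```

Request:
step_arm([
  [[0, 0, 0], [0, 0, -0.008], -0.3],
  [[0, 0, 0], [0, 0, -0.013], -0.3],
  [[0, 0, 0], [0, 0, -0.013], -0.3],
  [[0, 0, 0], [0, 0, -0.013], 0.1],
  [[0, 0, 0], [0, 0, -0.013], 0.1],
  [[0, 0, 0], [0, 0, -0.013], 0.2],
  [[0, 0, 0], [0, 0, -0.013], 0.2],
])

```text
clock: 10.9
eef_pos: [570.5, 71.8, 184.4]
tcp_rot: [-2.641, 0.164, -1.997]
contact_force: [-0.3, -0.6, 0.3]
opening: 0.602
grasp_force: 0.0
```

```bash
python3 - <<'E'
from h import *;rep()
for c in ("side","top"):
    cv2.imwrite(f"pics/{c}5.png",imaging.grab_frame(c)[:,:,::-1])
    print([(np.round(d["xy"],1).tolist(),round(d["conf"],2)) for d in imaging.mark_of(c,"spout_tip")],[(np.round(d["xy"],1).tolist(),round(d["conf"],2)) for d in imaging.mark_of(c,"cap")])
x,y=[cv2.resize(cv2.imread(f"pics/{c}5.png")[o[1]:o[1]+60,o[0]:o[0]+60],(400,400),interpolation=cv2.INTER_CUBIC) for c,o in (("side",(270,150)),("top",(215,150)))]
cv2.imwrite("pics/p5.png",np.hstack([x,y]))
E
```

```text
t 10.9 p [570.5  71.8 184.4] Ftool [ 0.6 -0.2 -0.4] Ttool [-0.21  0.04  0.01] q [ 0.23  0.15  2.16 -0.5   0.38 -2.02] 0.602361880599704 tilt 0.05
[([199.0, 250.7], 0.98), ([274.1, 275.7], 0.95), ([293.6, 178.2], 0.85), ([320.9, 277.8], 0.85), ([285.1, 177.5], 0.66)] [([297.3, 286.0], 0.97), ([313.9, 252.7], 0.93), ([213.9, 219.3], 0.8), ([284.4, 180.8], 0.57)]
[([327.8, 226.8], 0.92), ([335.5, 183.1], 0.88), ([226.6, 179.2], 0.84)] [([311.2, 185.9], 0.62), ([350.5, 211.9], 0.57), ([248.8, 189.6], 0.55)]
```

View pics/p5.png

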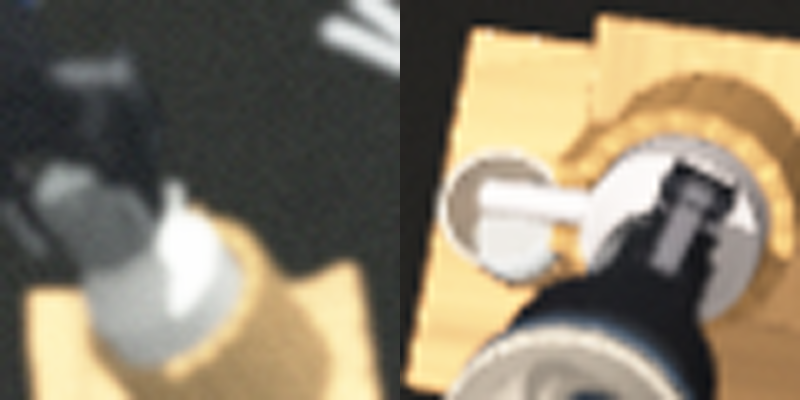

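Request:
step_arm([
  [[0, 0, 0], [0, 0, 0], 1],
  [[0, 0, 0], [0, 0, 0], 1],
  [[0, 0, 0], [0, 0, 0], 1],
  [[0, 0, 0], [0, 0, -0.1], 1],
  [[0, 0, 0], [0, 0, -0.25], 1],
  [[0, 0, 0], [0, 0, -0.5], 1],
  [[0, 0, 0], [0, 0, -0.7], 1],
  [[0, 0, 0], [0, 0, -0.7], 1],
])

```text
clock: 12.0
eef_pos: [501.7, 82.4, 311.4]
tcp_rot: [-2.635, 0.17, -1.995]
contact_force: [0.3, -0.7, 0.1]
opening: 1.006
grasp_force: 0.0
```

Request:
step_arm([
  [[0, 0, 0], [0, 0, -0.2], 1],
  [[0, 0, 0], [0, 0, -0.4], 1],
  [[0, 0, 0], [0, 0, -0.4], 1],
])

```text
clock: 12.3
eef_pos: [461.9, 87.7, 379.8]
tcp_rot: [-2.636, 0.17, -1.995]
contact_force: [1.0, 0.6, -0.5]
opening: 0.998
grasp_force: 0.0
```

```bash
cat > m.py <<'E'
from h import *; import sys; rep(); n=sys.argv[1]
for c in ("side","top"):
    cv2.imwrite(f"pics/{c}{n}.png",imaging.grab_frame(c)[:,:,::-1])
    print(c,[(q,[(np.round(d["xy"],1).tolist(),round(d["conf"],2)) for d in imaging.mark_of(c,q)]) for q in ("spout_tip","cap")])
x,y=[cv2.resize(cv2.imread(f"pics/{c}{n}.png")[o[1]:o[1]+60,o[0]:o[0]+60],(400,400),interpolation=cv2.INTER_CUBIC) for c,o in (("side",(265,155)),("top",(215,150)))]
cv2.imwrite(f"pics/p{n}.png",np.hstack([x,y]))
E
python3 m.py 6
```

```text
t 12.3 p [461.9  87.7 379.8] Ftool [-0.9 -0.3  0.9] Ttool [-0.21  0.05 -0.  ] q [ 0.36 -0.29  2.07 -0.31  0.9  -2.18] 0.9982922364184952 tilt 0.47
side [('spout_tip', [([277.8, 276.0], 0.94), ([294.5, 180.6], 0.76), ([196.5, 249.1], 0.74), ([323.3, 277.6], 0.66), ([309.0, 208.4], 0.44)]), ('cap', [([312.0, 253.9], 0.92), ([282.2, 179.7], 0.88), ([212.3, 217.4], 0.78), ([298.4, 285.2], 0.58)])]
top [('spout_tip', [([337.8, 182.3], 0.8), ([232.5, 179.2], 0.79), ([276.9, 306.0], 0.71), ([329.2, 223.6], 0.57)]), ('cap', [([313.2, 189.4], 0.96), ([252.7, 190.4], 0.86), ([347.7, 210.8], 0.72), ([243.9, 280.0], 0.56)])]
```

View pics/p6.png

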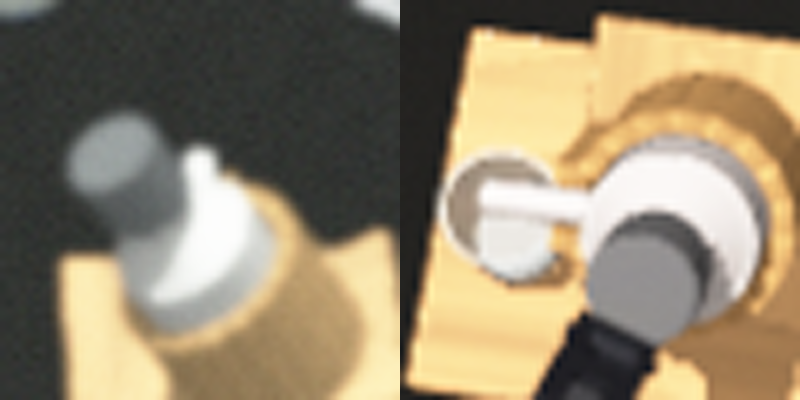

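```bash
cat > d.py <<'E'
from h import *; import sys
n=sys.argv[1]; C=np.array([553.5,81.5,212])
rows=[];rhs=[]
for c in("side","top"):
    A=[cv2.resize(cv2.GaussianBlur(cv2.cvtColor(cv2.imread(f"pics/{c}{k}.png"),cv2.COLOR_BGR2GRAY),(3,3),0),None,fx=10,fy=10,interpolation=cv2.INTER_CUBIC) for k in ("0",n)]
    u=proj(c,C+10*EZ)[0]; u0=(u*10).astype(int); w=70
    t=A[0][u0[1]-w:u0[1]+w+1,u0[0]-w-30:u0[0]+w+1]; S=150
    s=A[1][u0[1]-w-S:u0[1]+w+1+S,u0[0]-w-30-S:u0[0]+w+1+S]
    m=cv2.matchTemplate(s,t,cv2.TM_CCOEFF_NORMED); _,b,_,l=cv2.minMaxLoc(m); d=(np.array(l)-S)/10
    print(c,"shift px",d,b,"per 19mm",proj(c,C-19*EZ)[0]-proj(c,C)[0])
    J=np.array([(proj(c,C+k)[0]-proj(c,C-k)[0])/2 for k in np.eye(3)]).T; rows+=list(J);rhs+=list(d)
D=np.linalg.lstsq(np.array(rows),np.array(rhs),rcond=None)[0]
print("cap displacement easel frame",easel(0,0,-.135)[0].inv().apply(D).round(1))
E
python3 d.py 6
```

```text
side shift px [3.9 3.3] 0.996687650680542 per 19mm [3.0574557  3.69072948]
top shift px [ 2.1 -4.5] 0.7653381824493408 per 19mm [ 1.20874141 -2.17522608]
cap displacement easel frame [  5.5  -2.  -17.4]
```

```bash
python3 - <<'E'
from h import *
e=easel(638,66,-.135)
top=np.array([553.5,81.5,212])+e[0].apply([4.5,-2,2.6]); print(top, pt(e,[0,0,167]))
s=telemetry.sense(); Rt=target(); 
d=R.from_euler("xyz",s["tcp_rot"]); 
# keep current yaw, align axis
z=-EZ; x=d.as_matrix()[:,0]; x=x-z*(x@z); x/=np.linalg.norm(x); Rt=R.from_matrix(np.c_[x,np.cross(z,x),z])
go(top+15*EZ,Rt)
E
```

```text
[555.80430341  79.16865091 216.50166605] [555.25973884  77.23829097 212.62624243]
1 turn [0.0, -0.002, -0.0] shift [-0.032, -0.008, 0.842]
```

Request:
step_arm([
  [[0, 0, 0], [-0.03, -0.008, 0.2], -1],
  [[0, 0, 0], [-0.03, -0.008, 0.3], -1],
  [[0, 0, 0], [-0.03, -0.008, 0.4], -1],
  [[0, 0, 0], [-0.03, -0.008, 0.5], -1],
  [[0, 0, 0], [-0.03, -0.008, 0.6], -1],
  [[0, 0, 0], [-0.03, -0.008, 0.7], -1],
  [[0, 0, 0], [-0.03, -0.008, 0.8], -1],
  [[0, 0, 0], [-0.03, -0.008, 0.8], -1],
])

```text
clock: 13.4
eef_pos: [543.8, 80.0, 234.8]
tcp_rot: [-2.645, 0.161, -1.998]
contact_force: [-0.1, -0.8, 0.0]
opening: -0.004
grasp_force: 0.0
```

Request:
step_arm([
  [[0, 0, 0], [0, 0, 0.02], -1],
  [[0, 0, 0], [0, 0, 0.04], -1],
  [[0, 0, 0], [0, 0, 0.06], -1],
  [[0, 0, 0], [0, 0, 0.07], -1],
  [[0, 0, 0], [0, 0, 0.08], -1],
  [[0, 0, 0], [0, 0, 0.08], -1],
])

```text
clock: 14.0
eef_pos: [552.6, 79.7, 224.7]
tcp_rot: [-2.641, 0.165, -1.997]
contact_force: [-0.4, -0.3, 0.6]
opening: -0.004
grasp_force: 0.0
```

Request:
step_arm([
  [[0, 0, 0], [0, 0, 0.01], -1],
  [[0, 0, 0], [0, 0, 0.02], -1],
  [[0, 0, 0], [0, 0, 0.03], -1],
  [[0, 0, 0], [0, 0, 0.04], -1],
  [[0, 0, 0], [0, 0, 0.045], -1],
  [[0, 0, 0], [0, 0, 0.045], -1],
])

```text
clock: 14.6
eef_pos: [557.0, 79.0, 216.6]
tcp_rot: [-2.641, 0.164, -1.997]
contact_force: [0.1, 0.2, -0.1]
opening: 0.004
grasp_force: 0.0
```

Request:
step_arm([
  [[0, 0, 0], [0, 0, 0.005], -1],
  [[0, 0, 0], [0, 0, 0.01], -1],
  [[0, 0, 0], [0, 0, 0.015], -1],
  [[0, 0, 0], [0, 0, 0.02], -1],
  [[0, 0, 0], [0, 0, 0.02], -1],
])

```text
clock: 15.1
eef_pos: [559.0, 78.9, 214.0]
tcp_rot: [-2.64, 0.165, -1.997]
contact_force: [-8.0, 2.1, 9.7]
opening: -0.002
grasp_force: 6.2
```

Request:
step_arm([
  [[0, 0, 0], [0, 0, 0.006], -1],
  [[0, 0, 0], [0, 0, 0.006], -1],
  [[0, 0, 0], [0, 0, 0.006], -1],
])

```text
clock: 15.4
eef_pos: [559.3, 78.9, 214.0]
tcp_rot: [-2.639, 0.166, -1.997]
contact_force: [-22.2, 2.9, 27.5]
opening: 0.001
grasp_force: 17.7
```

Request:
step_arm([
  [[0, 0, 0], [0, 0, -0.05], -1],
  [[0, 0, 0], [0, 0, -0.2], -1],
  [[0, 0, 0], [0, 0, -0.4], -1],
  [[0, 0, 0], [0, 0, -0.6], -1],
  [[0, 0, 0], [0, 0, -0.8], -1],
  [[0, 0, 0], [0, 0, -0.95], -1],
  [[0, 0, 0], [0, 0, -0.95], -1],
])

```text
clock: 16.1
eef_pos: [465.5, 92.3, 381.3]
tcp_rot: [-2.636, 0.17, -1.995]
contact_force: [-0.2, -0.6, 0.0]
opening: 0.001
grasp_force: 0.0
```

Request:
step_arm([
  [[0, 0, 0], [-0.2, -0.2, -0.1], -1],
  [[0, 0, 0], [-0.4, -0.4, -0.1], -1],
  [[0, 0, 0], [-0.6, -0.6, -0.1], -1],
  [[0, 0, 0], [-0.6, -0.6, -0.1], -1],
])

```text
clock: 16.5
eef_pos: [599.6, 149.9, 471.5]
tcp_rot: [-2.639, 0.166, -1.996]
contact_force: [0.2, -0.4, 0.2]
opening: 0.001
grasp_force: 0.0
```

```bash
python3 m.py 7; python3 d.py 7; python3 - <<'E'
from h import *
e=easel(638,66,-.135); t=np.linspace(0,2*np.pi,80); out=[]
for c,o in (("side",(265,155)),("top",(215,150))):
    im=cv2.resize(cv2.imread(f"pics/{c}7.png")[o[1]:o[1]+60,o[0]:o[0]+60],(400,400),interpolation=cv2.INTER_CUBIC)
    for r,h,col in ((37.6,77,(0,0,255)),(36,100,(0,255,0)),(22,167,(255,255,0)),(36,104,(255,0,255))):
        p=proj(c,pt(e,np.c_[r*np.cos(t),r*np.sin(t),0*t+h])); cv2.polylines(im,[((p-o+.5)*400/60).astype(int)],True,col,1)
    p=proj(c,pt(e,[0,82,65]))[0]; cv2.circle(im,tuple(((p-o+.5)*400/60).astype(int)),3,(0,0,255),-1); out.append(im)
cv2.imwrite("pics/p7.png",np.hstack(out))
E
```

```text
t 16.5 p [599.6 149.9 471.5] Ftool [ 0.3 -0.4 -0. ] Ttool [-0.28  0.05  0.04] q [ 0.38 -0.05  1.69 -0.29  1.05 -2.21] 0.0010584991962519013 tilt 0.19
side [('spout_tip', [([321.7, 277.9], 0.92), ([196.3, 247.5], 0.87), ([293.2, 179.0], 0.74), ([275.8, 277.3], 0.66), ([282.2, 356.5], 0.66)]), ('cap', [([297.0, 287.6], 0.82), ([216.3, 219.2], 0.78), ([282.1, 176.4], 0.77), ([312.3, 251.1], 0.68), ([235.0, 173.4], 0.4)])]
top [('spout_tip', [([276.4, 308.4], 0.91), ([326.1, 225.3], 0.91), ([336.1, 182.1], 0.61), ([233.1, 177.8], 0.59)]), ('cap', [([241.2, 282.8], 0.9), ([315.7, 186.9], 0.84), ([231.5, 177.7], 0.69), ([250.9, 188.6], 0.66), ([348.5, 208.8], 0.66)])]
side shift px [5.3 5.1] 0.8913147449493408 per 19mm [3.0574557  3.69072948]
top shift px [-7.1  7.5] 0.6923488974571228 per 19mm [ 1.20874141 -2.17522608]
cap displacement easel frame [-24.7  23.2 -45.8]
```

View pics/p7.png

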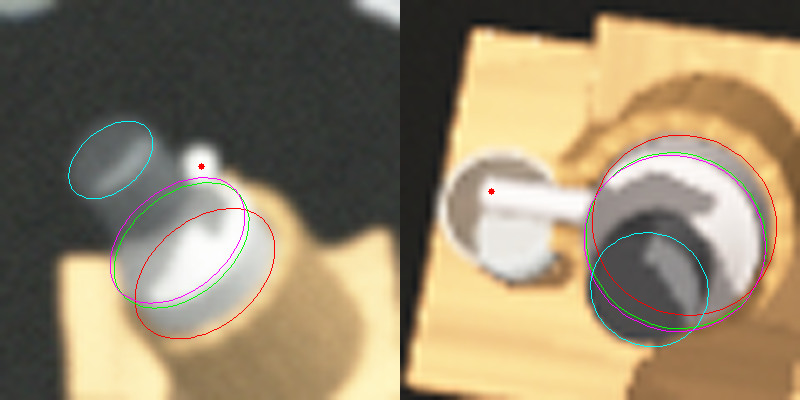

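```bash
python3 -c "
from rig import r; print(r.sign_off())"
```

```text
the job is handed in; nothing more can be done
None
```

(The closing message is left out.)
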